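# Glue up a plinth leg with a one-hand bar clamp

## Robot

A 6-joint arm with a two-finger parallel gripper is mounted at the origin on the work surface. World frame = base frame: x ahead of the robot, y to its left, z up, the work surface at z = 0. Lengths are in m, angles in rad, forces in N, time in s.
With the tool pointing down it reaches from about 0.35 to 0.875 m from the base axis. Payload 15.5 kg.
Tool frame: the origin (TCP) lies at the very end of the fingers, on their centre line; the grasp point (between the pads) lies 19 mm behind it; z points along the fingers, y is the line along which they close (so a half turn about z gives the same grasp; the last joint's range is limited). The gripper opens to 85 mm and grips with 20 to 120 N. Pads are 22 mm wide; open, the fingers measure 114 mm over their backs; the gripper's body (76 mm by 85 mm) begins 54 mm behind the grasp point. The pads swing forward as they close: fully open they stand 13 mm farther back than shut.
Start: joints at [-1.371, 0.494, 1.345, -0, 1.302, -0.096], TCP at [0.182, -0.598, 0.231] pointing down, gripper open.
Joint ranges: [-2.91, 2.91], [-0.82, 2.16], [0.22, 2.67], [-1.22, 4.37], [0.12, 2.79], [-3.08, 3.08]. Speed limits (rad/s): [1.89, 1.89, 2.57, 3.01, 3.01, 3.01].

## Interface

Orientations are given as a unit quaternion [x, y, z, w].
In Python, from bench import ctrl gives the robot as it stands. The module is installed in compiled form; this text tells all that it offers. Calls block until the motion is done:
- ctrl.move_pose(position, orientation): joint-space move of the TCP to a pose.
- ctrl.movel(position, velocity=0.15, frame=None, guard=None): straight line of the TCP; frame=None keeps the orientation; velocity is the mean speed in m/s. With guard (N) it stops when the force on the tool has changed by that much, and returns True; else False.
- ctrl.goto_joints(angles): joint-space move.
- ctrl.move_gripper(opening, f_grip=None): finger opening in m; f_grip is the grip in N (None keeps the last); returns when the fingers have stopped.
- ctrl.hold(seconds).
- ctrl.solve_ik(position, orientation): joint angles nearest the present ones, or None.
- ctrl.capture(name): name is "scene" or "top"; returns a dict with "frame" (384x512x3 uint8, blue, green, red), "z_map" (384x512 float32, m along the optical axis (not along the pixel's ray), 0 where there is no reading), "K" (3x3 intrinsics, pixels), "pose" (4x4, takes a point from camera to world coordinates). Camera axes: x right, y up, looking along -z (the intrinsics and any distortion apply to the point x, -y, -z); pixel columns grow to the right and rows downward; lengths in m; the calibration is good to about 2 mm. A picture is of the moment at which its call begins.
A pose or a line that the arm cannot do raises ctrl.MotionError and nothing moves.
- ctrl.sign_off(): hands the job in; it is judged then, once.
Trained networks look in a picture, given as the dict that the camera call returned (one of the last four; its "shot" number tells which), for a name from the list of things; names that differ only in an ending like _2 or _b are one class to them, and where a whole thing is asked for, a point or a joint stands for the part that bears it (a point fixed in the world has none). Each returns a list of dicts, best first, with "p" (0 to 1); they miss things now and then, are a little off and sometimes report something else, mostly with a low value. They report only what shows in the picture. A call takes as long as a camera call. They do not tell look-alikes from the thing itself.
- ctrl.trace(picture, name): "mask" (384x512 bool, what is visible of it).
- ctrl.tip_of(picture, name): "location" ([x, y, z] in m, in the coordinates of the camera as it stood for that picture, good to about 4 mm: a listed point, or the origin of a listed thing).
Readings, each from a call of its own:
- ctrl.read_t(): time.
- ctrl.read_qpos(): joint angles.
- ctrl.read_qd(): joint speeds.
- ctrl.read_joint_torque(): joint torques, N m.
- ctrl.read_position(): TCP position.
- ctrl.read_orientation(): TCP orientation.
- ctrl.read_ft_force(): force on the tool from outside, world axes, zero at the start.
- ctrl.read_wrist_torque(): the same for the moment, N m.
- ctrl.read_opening(): finger opening in m.
- ctrl.read_finger_force(): force on a finger pad.
Only numpy, scipy, OpenCV 4.12 (cv2) and the standard library are available. Lean on these libraries where they do the work, as an engineer would, in place of code of your own. Each camera call takes 0.05 s, during which the arm holds its last target. There are 200 camera calls.

## Task

Glue up the second leg of the little upside-down plinth: stand the loose oak leg upright on the plywood board at the bare end of the rail, turned so that its flat lies against the rail, in line with the clamp's two jaws, and let go of it. Then squeeze and release the clamp's trigger again and again, gently and without touching the bar or its sliding jaw, until the jaw bears on the leg and presses it home against the rail. Finish while still holding the trigger squeezed, snug but never so hard that the leg is dented, and leave everything else where it is.

Things in the scene. Friction and masses are not known exactly. Their poses are not given: they have to be found in the camera images.
- leg_center (a point): Loose leg: plain round oak post, 46 mm diameter, 110 mm high, about 130 g, upright on the worktop, one flat sawn along its whole length 17 mm from the axis (a D from above, 31 mm across the flat, 40 mm flat to back). Point on the round axis, half-way up. z up; the flat looks along -y: when this y axis equals the y axis of rail_face the flat faces the rail squarely.
- leg_flat (a point): Centre of the loose leg's flat, half-way up the leg, 17 mm from its axis; axes as leg_center.
- leg: The loose leg, origin on its round axis at its foot (the lower end); axes as leg_center.
- rail_face (a point): Where the leg's flat goes: on the rail's upright face, on the line of the clamp's jaws, 34.5 mm above the worktop. y points level out of the face to the side where the leg stands, x along the rail away from the clamp's bar and handle, z up. Seated, the leg's axis is 17 mm out along y, its foot on the board 12 mm above the worktop (centre at 67 mm, top at 122 mm).
- jig: Fixed: 12 mm plywood board with an oak rail (20 mm thick, 45 mm high on the board, 170 mm long) screwed on it; the rail's far end already carries a leg like the loose one, 110 mm along +x from rail_face. The clamp lies flat in it, body fixed. Rail, clamp and jaw all stay below 58 mm above the worktop. Axes as rail_face; origin on the worktop, 58 mm towards -x and 34.5 mm below rail_face.
- handle_grip (a point): On the back (-y side) of the clamp's black pistol grip, mid-hand. The grip never moves: a level bar along x, 100 mm long, 22 mm thick along y, 18 to 44 mm above the worktop, reaching past the board's edge over the bare worktop towards the robot. Axes as rail_face; this point is 31 mm above the worktop, 113 mm towards -x and 80 mm towards -y from rail_face.
- trigger_grip (a point): On the outer (+y) face of the trigger, across from handle_grip; moves with it. The trigger is a grey lever beside the grip, 13 mm thick, 74 mm long, 19 to 43 mm above the worktop. Over grip and trigger: 64 mm released, 42 mm squeezed. As only the trigger moves, a hand that squeezes both must have its middle nearer the grip. Nothing stands within 60 mm on the outer sides below 50 mm.
- trigger (a joint): Trigger angle: 0 released, 0.2 rad squeezed to its stop (22.6 mm at trigger_grip). A spring opens it: 2.5 to 4 N. Each full squeeze draws the bar on by one 7 mm tooth; a catch keeps it when the trigger is let go (it may slip back to the last tooth). Part squeezes may gain nothing; let it come back fully to take the next tooth. Once the jaw bears, it stalls short of its stop, at 0.10 to 0.17 rad.
- jaw (a joint): Travel of bar and sliding jaw towards the rail (m): 0 fully open, at most 0.075; the jaw bears on the seated leg at 0.060. Only the trigger should move it.
- jaw_pad (a point): Middle of the sliding jaw's pad face (36 mm wide, 30 mm high), 30 mm above the worktop; looks and moves along -y. Black arm on a toothed steel bar (17 x 6 mm) that runs along y past the rail's bare end. Bearing, it pushes 1.9 times the squeeze on the trigger less about 10 N: 12 to 30 N on the trigger gives a right push, 13 to 47 N; a push over 70 N (42 N on the trigger) dents the leg.
- glue_bottle: White glue bottle standing, 58 mm in diameter, 165 mm high; origin under its centre. Not part of the job, like all that follow.
- offcut: Oak offcut 105 x 45 x 20 mm lying flat.
- pencil: Flat carpenter's pencil 172 mm long, lying.
- tape_measure: Black tape measure 70 x 36 x 65 mm.
- bar_pull: Brass cabinet pull 172 mm long, 38 mm high, standing on its two posts.
- square: Combination square, 250 mm steel rule with a 100 mm head, lying.
- screw_box: Open cardboard box of screws 90 x 65 x 32 mm.
There are look-alikes about, which are no part of the job. What is shaped like the leg but purple is not meant.

How it is judged:
By the outcome, as a careful person would: the job done as asked, in the order asked, and still so for the second after the job is handed in, while the arm keeps its last pose, push and grip.
It also fails if it takes over 67 s, if anything falls off the work surface, if the arm or the gripper's body presses on something with over 40 N, if the wrist force passes 120 N, or if a joint passes its speed limit or range.

## Working session

There is one attempt and no reset: what is moved stays moved. The work goes in short steps, each a Python script; the robot and the scene stay as the last script left them, time stands still between calls to the robot, and variables do not carry over. Pictures are saved under pics/ and viewed, at most 10 in all, crops included, and the job is handed in when it is done.

```bash
mkdir -p pics; cat > h.py <<'E'
import numpy as np, cv2
from bench import ctrl
from scipy.spatial.transform import Rotation as R
def w(c,p):
    return (c["pose"]@np.r_[np.asarray(p,float),1])[:3]
def cloud(c,mask=None):
    z=c["z_map"]; m=(z>0) if mask is None else (mask&(z>0))
    v,u=np.nonzero(m); d=z[v,u]; K=c["K"]
    p=np.c_[(u-K[0,2])/K[0,0]*d,-(v-K[1,2])/K[1,1]*d,-d,np.ones(len(d))]
    return (p@c["pose"].T)[:,:3],u,v
def px(c,P):
    q=np.linalg.inv(c["pose"])@np.r_[P,1]; K=c["K"]
    return K[0,2]+K[0,0]*q[0]/-q[2],K[1,2]-K[1,1]*q[1]/-q[2]
E
python3 - <<'E'
from h import *
print(ctrl.read_t())
for n in("scene","top"):
    c=ctrl.capture(n); cv2.imwrite(f"pics/{n}0.png",c["frame"]); print(n,[k for k in c], c["K"].round(1).tolist(), c["pose"].round(3).tolist())
    for o in("leg_center","leg_flat","leg","rail_face","jig","handle_grip","trigger_grip","jaw_pad"):
        for r in ctrl.tip_of(c,o)[:4]:
            P=w(c,r["location"]); print(o,round(r["p"],2),P.round(4),np.round(px(c,P)), [k for k in r if k not in("p","location")])
print(ctrl.read_t())
E
```

```text
0.0
scene ['frame', 'z_map', 'K', 'pose', 'shot'] [[353.9, 0.0, 256.3], [0.0, 353.9, 198.0], [0.0, 0.0, 1.0]] [[-0.588, -0.47, 0.659, 1.23], [0.809, -0.346, 0.475, 0.48], [0.005, 0.812, 0.583, 0.697], [0.0, 0.0, 0.0, 1.0]]
leg_center 0.79 [0.6636 0.1823 0.0546] [292. 258.] []
leg_center 0.7 [0.4383 0.222  0.0564] [344. 218.] []
leg_center 0.65 [0.535  0.1854 0.0555] [317. 231.] []
leg_center 0.65 [0.3782 0.2751 0.0551] [370. 215.] []
leg_flat 0.9 [0.5515 0.1915 0.0522] [316. 236.] []
leg_flat 0.79 [0.3661 0.2581 0.0553] [366. 211.] []
leg_flat 0.75 [0.4247 0.2096 0.0574] [342. 214.] []
leg_flat 0.71 [0.6493 0.1743 0.0544] [292. 254.] []
leg 0.94 [ 3.819e-01  2.696e-01 -3.000e-04] [364. 229.] []
leg 0.78 [ 0.5332  0.186  -0.0024] [315. 247.] []
leg 0.58 [0.6601 0.1904 0.0011] [294. 274.] []
leg 0.55 [4.370e-01 2.172e-01 2.000e-04] [340. 232.] []
rail_face 0.56 [ 0.6331 -0.061   0.0369] [225. 221.] []
jig 0.67 [ 5.729e-01 -5.570e-02  4.000e-04] [240. 221.] []
handle_grip 0.85 [ 0.5194 -0.1442  0.0314] [228. 195.] []
trigger_grip 0.71 [ 0.428   0.0742 -0.0013] [300. 213.] []
trigger_gri
[... 572 characters left out ...]
. 229.] []
leg_flat 0.71 [0.6525 0.1733 0.0539] [201. 164.] []
leg_flat 0.62 [0.3747 0.2563 0.0518] [176. 245.] []
leg_flat 0.53 [0.5599 0.1931 0.0532] [195. 190.] []
leg 0.76 [0.4425 0.217  0.0019] [190. 226.] []
leg 0.76 [ 0.6653  0.1855 -0.0038] [199. 164.] []
leg 0.67 [3.852e-01 2.703e-01 2.000e-04] [175. 243.] []
leg 0.62 [ 0.5422  0.1879 -0.    ] [199. 198.] []
rail_face 0.56 [ 0.6363 -0.0641  0.0357] [270. 168.] []
jig 0.97 [ 0.578  -0.0622 -0.0044] [270. 187.] []
jig 0.38 [ 0.471   0.4027 -0.0014] [137. 219.] []
handle_grip 0.65 [ 0.5268 -0.1468  0.0281] [295. 199.] []
trigger_grip 0.63 [ 0.5256 -0.0814  0.0318] [276. 200.] []
jaw_pad 0.93 [ 0.6362 -0.0018  0.0299] [252. 169.] []
0.9
```

```bash
python3 - <<'E'
import cv2
s=cv2.imread("pics/scene0.png");t=cv2.imread("pics/top0.png")
cv2.imwrite("pics/a.png",cv2.resize(s[140:330,190:420],None,fx=3.4,fy=3.1,interpolation=cv2.INTER_CUBIC)[:590,:790])
cv2.imwrite("pics/b.png",cv2.resize(t[130:270,120:320],None,fx=4,fy=4,interpolation=cv2.INTER_CUBIC))
E
```

```text
(no output)
```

View pics/a.png

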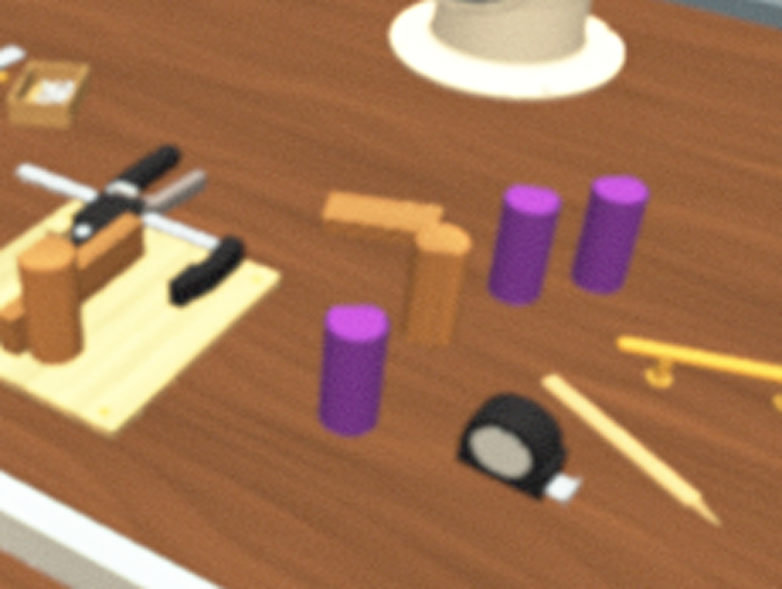

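View pics/b.png

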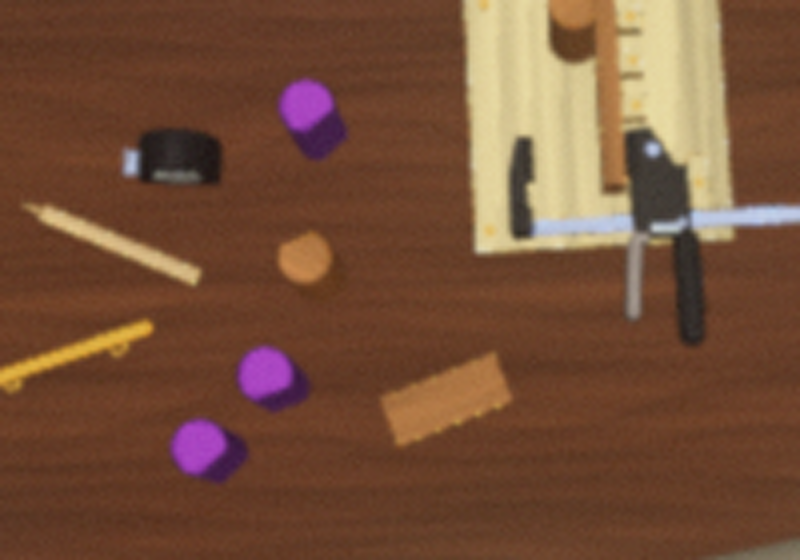

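View pics/scene0.png

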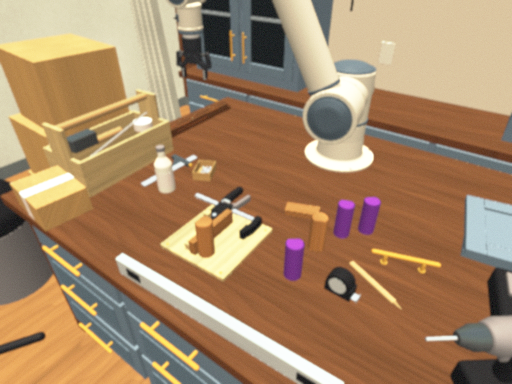

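Four leg-like things. In top-view pixels they are (198,160), (188,224) and (173,242), all purple, and (198,196), oak. The oak one at (198,196), world about (0.54, 0.18), fits the description, and the enlarged crops confirm it. Its flat looks towards +x/+y. Next I fit the geometry from the depth maps.

```bash
cat >> h.py <<'E'
from scipy.optimize import minimize
def fitD(c,x0,y0,th0,ztop,free=True):
    """fit D top face (flat normal at angle th) by labelling pixels around"""
    K=c["K"];T=c["pose"]
    v,u=np.mgrid[0:384,0:512]
    d=np.stack([(u-K[0,2])/K[0,0],-(v-K[1,2])/K[1,1],-np.ones(u.shape)],-1)@T[:3,:3].T
    s=(ztop-T[2,3])/d[...,2]; X=T[:3,3]+d*s[...,None]
    zz=(T[:3,3]+d*c["z_map"][...,None])[...,2]
    m=np.hypot(X[...,0]-x0,X[...,1]-y0)<.035
    P=X[m][:,:2]; lab=(np.abs(zz[m]-ztop)<.008).astype(float)
    def cost(p):
        q=P-p[:2]; n=np.array([np.cos(p[2]),np.sin(p[2])])
        sd=np.maximum(np.hypot(q[:,0],q[:,1])-.023,q@n-.017)
        return np.sum((1/(1+np.exp(np.clip(sd/.001,-50,50)))-lab)**2)
    best=min((minimize(cost,[x0,y0,th0+a],method="Nelder-Mead",options=dict(initial_simplex=np.array([x0,y0,th0+a])+np.array([[0,0,0],[.004,0,0],[0,.004,0],[0,0,.3]]))) for a in np.radians([-40,-20,0,20,40])),key=lambda r:r.fun)
    return best.x,best.fun,lab.sum()
E
python3 - <<'E'
from h import *
for n in("top","scene"):
    c=ctrl.capture(n)
    for nm,a in(("loose",(.538,.183,.45,.11)),("fixed",(.745,-.045,-1.57,.122))):
        x,f,k=fitD(c,*a); print(n,nm,x.round(4),np.degrees(x[2]).round(1),round(f,2),k)
    P,u,v=cloud(c)
    m=(np.abs(P[:,2]-.057)<.004)&(P[:,0]>.59)&(P[:,0]<.78)&(abs(P[:,1]+.07)<.035)
    r=cv2.minAreaRect(P[m][:,:2].astype(np.float32)*1000); print("rail",m.sum(),np.median(P[m],0).round(4),r)
    m=(P[:,2]>.024)&(P[:,2]<.06)&(P[:,0]>.46)&(P[:,0]<.56)&(P[:,1]>-.19)&(P[:,1]<-.05)
    for lo,hi in((-.19,-.115),(-.115,-.05)):
        q=P[m&(P[:,1]>lo)&(P[:,1]<hi)]; print(len(q),np.median(q,0).round(4),cv2.minAreaRect(q[:,:2].astype(np.float32)*1000))
E
```

```text
top loose [0.5387 0.1834 0.367 ] 21.0 9.09 137.0
top fixed [ 0.7438 -0.0421 -1.593 ] -91.3 8.43 135.0
rail 205 [ 0.6885 -0.0707  0.057 ] ((688.8113403320312, -61.558204650878906), (171.15191650390625, 38.63386535644531), 1.8121174573898315)
179 [ 0.5157 -0.1355  0.0425] ((514.1542358398438, -136.6494140625), (91.15249633789062, 23.47088623046875), 2.317111015319824)
76 [ 0.5262 -0.0884  0.0423] ((525.9485473632812, -88.54566955566406), (13.706374168395996, 67.59951782226562), 82.5584487915039)
scene loose [0.5405 0.19   0.4414] 25.3 18.61 162.0
scene fixed [ 0.7465 -0.0339 -1.1637] -66.7 17.21 176.0
rail 201 [ 0.6578 -0.0657  0.0573] ((686.0423583984375, -57.8620719909668), (171.0614776611328, 40.18556594848633), 1.591551423072815)
155 [ 0.5114 -0.1254  0.0422] ((513.9521484375, -132.20513916015625), (93.1517105102539, 25.889698028564453), 4.212445259094238)
117 [ 0.5274 -0.0808  0.0395] ((523.0911254882812, -83.4989242553711), (18.40284538269043, 71.8931884765625), 81.28939056396484)
```

```bash
cat >> h.py <<'E'
psi=np.radians(2.1); ex=np.array([np.cos(psi),np.sin(psi),0]); ey=np.array([-np.sin(psi),np.cos(psi),0])
RF=np.array([.6345,-.063,0.])
def down(a):
    y=np.array([np.cos(a),np.sin(a),0]);z=np.array([0,0,-1.]);return R.from_matrix(np.c_[np.cross(y,z),y,z]).as_quat()
E
python3 - <<'E'
from h import *
th=np.radians(23); n=np.array([np.cos(th),np.sin(th),0])
A=np.array([.538,.1835,0])-.003*n
B=RF+.020*ey
for f in(0,np.pi):
    for P,a in((A,th),(B,psi-np.pi/2)):
        print(f,[None if (q:=ctrl.solve_ik(P+[0,0,z],down(a+f))) is None else q.__class__ and np.round(q,2).tolist() for z in(.07,.22)])
f=0 if all(ctrl.solve_ik(P+[0,0,z],down(a)) is not None for P,a in((A,th),(B,psi-np.pi/2)) for z in(.07,.22)) else np.pi
print("f",f,ctrl.read_t())
ctrl.move_pose(A+[0,0,.22],down(th+f))
ctrl.movel(A+[0,0,.067],.15)
ctrl.move_gripper(.03,40)
print(ctrl.read_opening(),ctrl.read_finger_force(),ctrl.read_ft_force(),ctrl.read_t())
E
```

```text
0 [[0.22, 0.62, 1.66, -0.0, 0.87, -0.18], [0.22, 0.42, 1.51, -0.0, 1.21, -0.18]]
0 [[-0.16, 0.69, 1.47, -0.0, 0.98, 1.37], [-0.16, 0.52, 1.33, -0.0, 1.29, 1.37]]
3.141592653589793 [[0.22, 0.62, 1.66, -0.0, 0.87, 2.96], [0.22, 0.42, 1.51, -0.0, 1.21, 2.96]]
3.141592653589793 [[-0.16, 0.69, 1.47, -0.0, 0.98, -1.77], [-0.16, 0.52, 1.33, -0.0, 1.29, -1.77]]
f 0 1.0
0.03914368327217862 39.569557448485284 [-1.75281074  0.12065183  6.95066888] 5.6667
```

```bash
python3 - <<'E'
from h import *
p=ctrl.read_position(); print(p)
ctrl.movel(p+[0,0,.12],.25)
a=psi-np.pi/2
B=RF+.020*ey+.006*ey
ctrl.move_pose(B+[0,0,p[2]+.12],down(a)); print(ctrl.read_ft_force(),ctrl.read_opening())
c=ctrl.capture("top"); cv2.imwrite("pics/hold.png",cv2.resize(c["frame"][120:240,200:340],None,fx=5,fy=5,interpolation=cv2.INTER_CUBIC))
print(ctrl.movel(B+[0,0,p[2]+.015],.12,guard=8),ctrl.read_position(),ctrl.read_ft_force())
c=ctrl.capture("scene"); cv2.imwrite("pics/hold2.png",cv2.resize(c["frame"][130:270,170:320],None,fx=4,fy=4,interpolation=cv2.INTER_CUBIC))
print(ctrl.read_t())
E
```

```text
[0.53544151 0.18239749 0.06748291]
[ 0.62629466  0.76983485 -0.87412405] 0.03938432848157754
False [ 0.63402807 -0.03704581  0.08321247] [-0.49889116 -1.48601206 -1.22224501]
8.875
```

View pics/hold2.png

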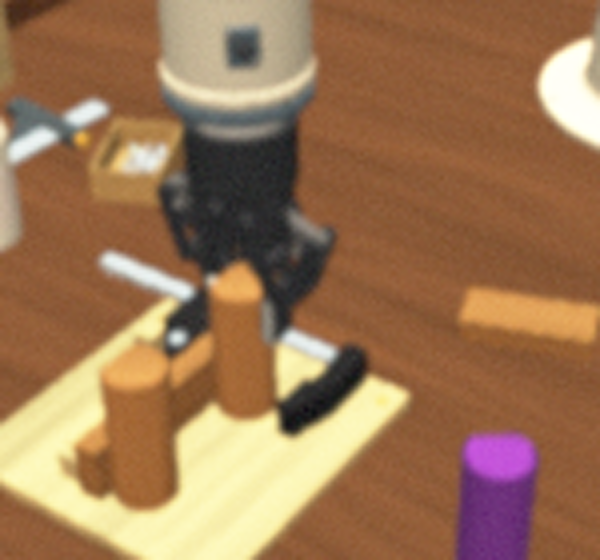

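The view shows the leg upright over the board at crop (240,350), between the rail and the jaw pad at crop (300,400). Next I press it towards the rail, lower it and measure.

```bash
python3 - <<'E'
from h import *
p=ctrl.read_position()
print(ctrl.movel(p-.014*ey,.02,guard=6),"y moved",(ctrl.read_position()-p)@ey,ctrl.read_ft_force())
q=ctrl.read_position()
print(ctrl.movel(q-[0,0,.008],.02,guard=8),ctrl.read_position()-q,ctrl.read_ft_force())
for n in("scene","top"):
    c=ctrl.capture(n)
    for o in("leg","leg_center","leg_flat","jaw_pad","rail_face"):
        for r in ctrl.tip_of(c,o):
            P=w(c,r["location"])
            if P[1]<.05 and P[0]>.56: d=P-RF; print(n,o,round(r["p"],2),(d@ex).round(4),(d@ey).round(4),P[2].round(3))
print(ctrl.read_position(),ctrl.read_t())
E
```

```text
True y moved -0.003932734792534113 [ 0.61709382  1.01009198 -0.48500288]
True [ 2.15579255e-05  6.05632266e-05 -3.42763062e-03] [1.82095415 0.93096663 6.61312088]
scene leg 0.79 0.0015 0.0207 0.011
scene leg_center 0.83 -0.0004 0.0214 0.068
scene leg_flat 0.57 0.002 0.0029 0.064
scene jaw_pad 0.62 0.0016 0.0614 0.034
scene rail_face 0.68 -0.0004 0.0036 0.035
top rail_face 0.89 0.0047 -0.0004 0.036
[ 0.63392872 -0.04099057  0.07944936] 10.1333
```

```bash
python3 - <<'E'
from h import *
p=ctrl.read_position()
ctrl.move_gripper(.085,20)
ctrl.movel(p+[0,0,.13],.25)
H=RF-.113*ex+[0,0,0]
ctrl.move_pose(H+(-.080+.030)*ey+[0,0,.15],down(psi-np.pi/2))
for n in("scene","top"):
    c=ctrl.capture(n)
    L,f,k=fitD(c,RF[0],RF[1]+.017,psi-np.pi/2,.122);F,_,_=fitD(c,.745,-.045,psi-np.pi/2,.122)
    d=F[:2]-L[:2]; print(n,L.round(4),np.degrees(L[2]),F.round(4),"along",d@ex[:2],"across",d@ey[:2],f,k)
    cv2.imwrite(f"pics/p_{n}.png",cv2.resize(c["frame"][130:250,180:330],None,fx=5,fy=5,interpolation=cv2.INTER_CUBIC))
    for o in("leg","leg_center","jaw_pad","rail_face","handle_grip","trigger_grip"):
        for r in ctrl.tip_of(c,o):
            P=w(c,r["location"])
            if P[1]<.03 : d=P-RF; print(n,o,round(r["p"],2),(d@ex).round(4),(d@ey).round(4),P[2].round(3))
print(ctrl.read_position(),ctrl.read_t())
E
```

```text
scene [ 0.6392 -0.0383 -1.4986] -85.86291691836853 [ 0.7461 -0.0348 -1.4044] along 0.10695200800266547 across -0.0004683367657321718 17.178716661151086 143.0
scene leg 0.74 0.0006 0.0189 0.011
scene leg_center 0.78 -0.0012 0.0226 0.068
scene jaw_pad 0.87 -0.0043 0.0633 0.034
scene jaw_pad 0.54 0.0015 0.0213 0.011
scene jaw_pad 0.24 -0.0023 0.0004 0.064
scene rail_face 0.75 -0.0014 0.0019 0.037
scene handle_grip 0.52 -0.1155 -0.0752 0.026
scene trigger_grip 0.39 -0.1122 -0.0119 0.034
top [ 0.6388 -0.0384 -1.6143] -92.49369269686876 [ 0.7439 -0.0417 -1.6608] along 0.1049413311069622 across -0.0071755057870757566 58.22874259337381 70.0
top leg 0.53 0.0051 0.0209 0.009
top leg_center 0.65 0.0048 0.0166 0.069
top jaw_pad 0.6 0.0035 0.0616 0.03
top rail_face 0.78 0.0024 0.0026 0.037
top handle_grip 0.4 -0.1118 -0.076 0.03
top trigger_grip 0.36 -0.1086 -0.0142 0.031
[ 0.52343573 -0.1170965   0.15002706] 12.6667
```

View pics/p_scene.png

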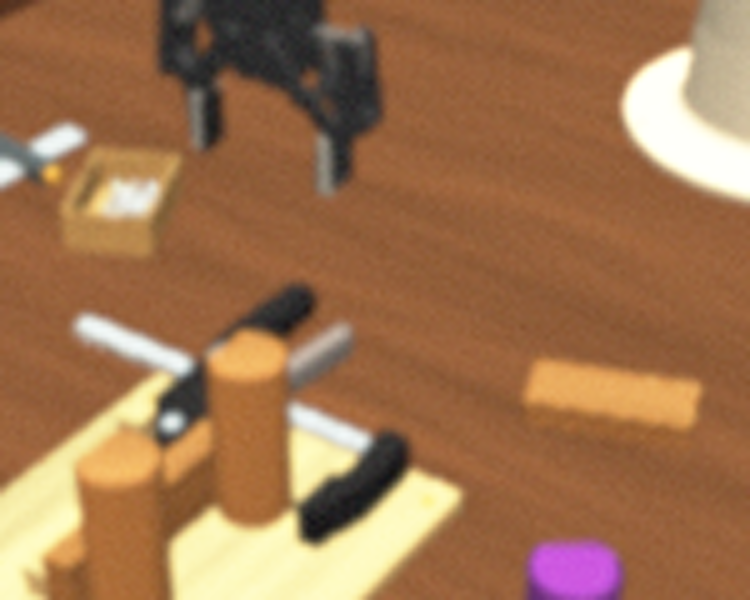

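View pics/p_top.png

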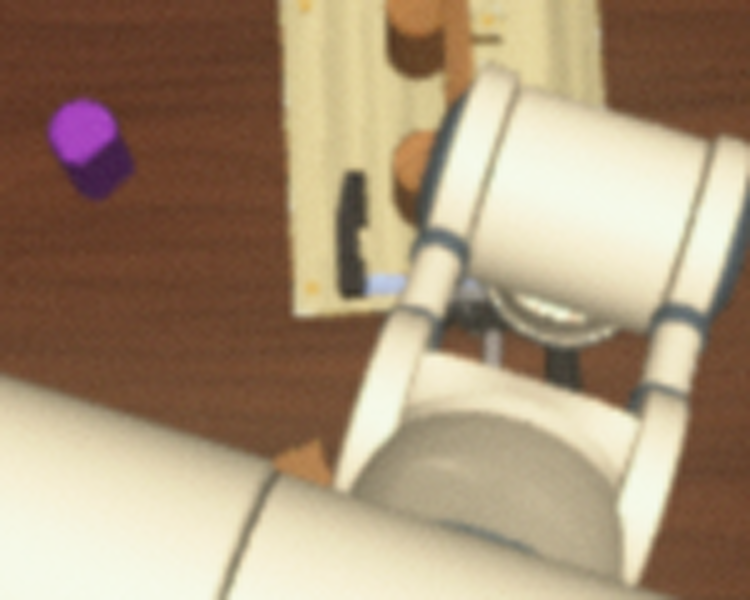

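The leg stands, but the arm occludes the top view, so I swing it aside for a clean offset check.

```bash
python3 - <<'E'
from h import *
q=np.array(ctrl.read_qpos()); q2=q.copy(); q2[0]-=.7; ctrl.goto_joints(q2)
for n in("top","scene"):
  c=ctrl.capture(n)
  if n=="top":
    P,u,v=cloud(c)
    m=(P[:,2]>.05)&(P[:,2]<.062)&(P[:,0]>.58)&(P[:,0]<.68)&(P[:,1]>-.02)&(P[:,1]<.03)
    print("jaw top",m.sum(),((P[m]-RF)@ex).min(),((P[m]-RF)@ex).max(),((P[m]-RF)@ey).min(),((P[m]-RF)@ey).max(),P[m][:,2].max())
    cv2.imwrite("pics/t2.png",cv2.resize(c["frame"][130:220,220:340],None,fx=6,fy=6,interpolation=cv2.INTER_CUBIC))
  L,f,k=fitD(c,RF[0],RF[1]+.019,psi-np.pi/2,.122);F,f2,k2=fitD(c,.745,-.042,psi-np.pi/2,.122)
  d=F[:2]-L[:2]; print(n,L.round(4),np.degrees(L[2]),F.round(4),"along",d@ex[:2],"across",d@ey[:2],f,k,f2,k2)
  for o in("leg_center","leg_flat","jaw_pad","rail_face","handle_grip","trigger_grip"):
        for r in ctrl.tip_of(c,o):
            P=w(c,r["location"])
            if P[1]<.03 : d=P-RF; print(o,round(r["p"],2),(d@ex).round(4),(d@ey).round(4),P[2].round(3))
print(ctrl.read_t())
E
```

```text
jaw top 8 -0.05013225848242618 0.01677669665826289 0.05867236685073343 0.07669789305485629 0.053907622678547984
top [ 0.6361 -0.0458 -1.4518] -83.1795731099159 [ 0.7444 -0.0422 -1.5917] along 0.10832995782390374 across -0.0004479887002479696 8.306327885305247 137.0 11.655039513347646 130.0
leg_center 0.76 0.0052 0.0184 0.071
leg_center 0.59 -0.0578 0.0012 -0.001
leg_flat 0.69 0.0104 0.0007 0.067
leg_flat 0.43 0.004 0.0609 0.027
jaw_pad 0.68 -0.1089 -0.0136 0.031
jaw_pad 0.61 0.0053 0.0604 0.031
rail_face 0.97 0.001 0.0031 0.036
rail_face 0.32 -0.2116 -0.2659 0.001
handle_grip 0.83 -0.1099 -0.0779 0.029
handle_grip 0.59 -0.2093 -0.2658 0.001
trigger_grip 0.61 -0.1091 -0.0152 0.033
scene [ 0.6394 -0.0383 -1.4924] -85.50676558863763 [ 0.7466 -0.0343 -1.3887] along 0.10728842385616025 across 5.698322553882652e-05 19.017312699865883 146.0 19.47934789549041 178.0
leg_center 0.66 -0.0007 0.0209 0.065
leg_flat 0.83 -0.0004 0.0012 0.065
jaw_pad 0.73 -0.0635 -0.3106 0.001
jaw_pad 0.7 -0.0007 0.0613 0.033
rail_face 0.74 0.0009 0.0646 0.031
rail_face 0.55 -0.001 0.0023 0.034
handle_grip 0.84 -0.1183 -0.0741 0.028
handle_grip 0.69 -0.2127 -0.2586 -0.004
handle_grip 0.18 -0.1119 -0.0148 0.031
trigger_grip 0.61 -0.1141 -0.0115 0.032
14.7417
```

View pics/t2.png

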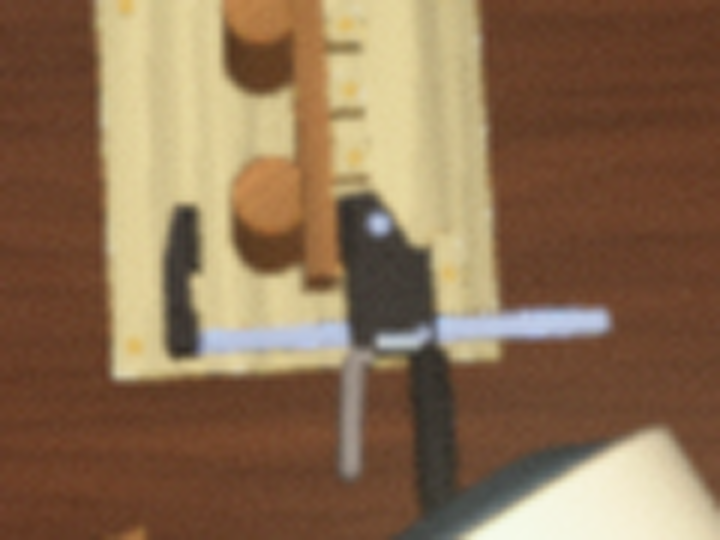

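The leg is flush with the rail (0 mm across against the fixed leg) and about 2 mm off line along it, which is fine. The jaw stands about 19 mm off the leg, so I expect two full teeth and a third squeeze that stalls. I go to the handle now.

```bash
python3 - <<'E'
from h import *
Q=down(psi-np.pi/2)
C=RF-.112*ex-.0455*ey
ctrl.move_pose(C+[0,0,.12],Q)
print(ctrl.movel(C+[0,0,.010],.12,guard=8),ctrl.read_position())
p=ctrl.read_position(); g=ctrl.movel(p+.02*ey,.03,guard=3)
q=ctrl.read_position(); ch=(q-RF)@ey
print("touch",g,"handle est",ch-ctrl.read_opening()/2,ctrl.read_opening(),ctrl.read_ft_force(),ctrl.read_finger_force())
ctrl.movel(q-.002*ey,.05); print(ctrl.read_ft_force(),ctrl.read_t())
E
```

```text
False [ 0.52458623 -0.11276899  0.01055899]
touch True handle est -0.07770166760147776 0.08503514657452908 [-1.32163564 -6.06938387  3.56500589] 3.027171269059181
[-0.46379811  0.62211288  0.22911625] 17.8917
```

```bash
cat >> h.py <<'E'
hy=-.0777
def centre(o,v=.06,guard=None):
    p=ctrl.read_position(); return ctrl.movel(p+((hy+o/2-.0005)-(p-RF)@ey)*ey,v,guard=guard)
def stat(t=""):
    print(t,"o%.4f F%.1f ft_y%.1f t%.2f"%(ctrl.read_opening(),ctrl.read_finger_force(),np.array(ctrl.read_ft_force())@ey,ctrl.read_t()))
def release():
    ctrl.move_gripper(.085); p=ctrl.read_position(); ctrl.movel(p+((hy+.0405)-(p-RF)@ey)*ey,.06)
E
python3 - <<'E'
from h import *
ctrl.move_gripper(.070,20); stat("pre")
for o in(.064,.056,.049,.0415):
    g=centre(o,guard=12); ctrl.move_gripper(o,20); stat((o,g))
ctrl.hold(.2); stat()
c=ctrl.capture("scene")
for n in("jaw_pad","trigger_grip"):
    for r in ctrl.tip_of(c,n)[:3]:
        d=w(c,r["location"])-RF; print(n,round(r["p"],2),(d@ex).round(4),(d@ey).round(4))
release(); stat("rel")
E
```

```text
pre o0.0754 F16.1 ft_y-32.5 t18.29
(0.064, True) o0.0640 F2.0 ft_y-0.1 t18.73
(0.056, False) o0.0559 F2.5 ft_y4.8 t19.23
(0.049, False) o0.0490 F3.1 ft_y6.2 t19.73
(0.0415, False) o0.0419 F16.4 ft_y8.2 t20.21
 o0.0420 F16.4 ft_y8.1 t20.41
jaw_pad 0.78 0.0004 0.0516
rel o0.0852 F0.0 ft_y-0.3 t21.55
```

```bash
python3 - <<'E'
from h import *
def jaw(t):
    for n in("scene","top"):
        c=ctrl.capture(n)
        for r in ctrl.tip_of(c,"jaw_pad")[:2]:
            d=w(c,r["location"])-RF; print(t,n,round(r["p"],2),(d@ex).round(4),(d@ey).round(4))
jaw("after1")
for o in(.078,.070,.064,.057,.050,.0415):
    g=centre(o,guard=12); ctrl.move_gripper(o,20)
    stat((o,g))
    if ctrl.read_opening()>o+.0015: break
ctrl.hold(.2); stat(); jaw("squeezed2")
release(); stat("rel"); jaw("after2")
E
```

```text
after1 scene 0.76 -0.0042 0.0525
after1 top 0.43 0.0026 0.0506
(0.078, False) o0.0783 F0.0 ft_y0.3 t22.24
(0.07, False) o0.0700 F0.0 ft_y0.2 t22.74
(0.064, False) o0.0639 F1.2 ft_y2.8 t23.23
(0.057, False) o0.0571 F1.6 ft_y2.8 t23.72
(0.05, False) o0.0501 F3.1 ft_y7.0 t24.21
(0.0415, False) o0.0419 F15.7 ft_y9.5 t24.70
 o0.0419 F15.7 ft_y9.8 t24.90
squeezed2 scene 0.85 -0.0006 0.0469
squeezed2 top 0.41 0.0032 0.0448
rel o0.0848 F0.0 ft_y-0.2 t26.09
after2 scene 0.77 0.0006 0.0478
after2 top 0.6 0.0029 0.0433
```

```bash
python3 - <<'E'
from h import *
for o in(.078,.070,.064,.060,.057,.0545,.0525,.0505,.0485,.0465,.0445,.043,.0415):
    g=centre(o,v=.04,guard=8); ctrl.move_gripper(o,20)
    if o<.058: stat((o,g))
    if g or ctrl.read_opening()>o+.0008 or ctrl.read_finger_force()>10: break
ctrl.hold(.2); stat("end")
E
```

```text
(0.057, False) o0.0574 F1.6 ft_y3.2 t28.70
(0.0545, False) o0.0544 F2.6 ft_y5.3 t29.17
(0.0525, False) o0.0524 F3.0 ft_y6.1 t29.63
(0.0505, False) o0.0503 F6.3 ft_y9.9 t30.10
(0.0485, False) o0.0489 F18.0 ft_y11.4 t30.57
end o0.0488 F18.0 ft_y11.5 t30.77
```

The jaw bears: the trigger stalls at about 0.135 rad. I now balance the hand and settle at a 20 N grip.

```bash
python3 - <<'E'
from h import *
for k in range(5):
    f=np.array(ctrl.read_ft_force())@ey
    if abs(f)<3: break
    p=ctrl.read_position(); ctrl.movel(p+np.sign(f)*.0003*ey,.02); stat(k)
ctrl.move_gripper(.044,20); ctrl.hold(.5); stat("tight")
for k in range(5):
    f=np.array(ctrl.read_ft_force())@ey
    if abs(f)<3: break
    p=ctrl.read_position(); ctrl.movel(p+np.sign(f)*.0003*ey,.02); stat(k)
ctrl.hold(.5); stat("final"); print(ctrl.read_ft_force())
for n in("scene","top"):
    c=ctrl.capture(n)
    for o in("jaw_pad","leg_center","trigger_grip"):
        for r in ctrl.tip_of(c,o)[:4]:
            d=w(c,r["location"])-RF
            if abs(d@ey)<.1: print(n,o,round(r["p"],2),(d@ex).round(4),(d@ey).round(4))
    if n=="scene":
        L,*_=fitD(c,RF[0],RF[1]+.019,psi-np.pi/2,.122);F,*_=fitD(c,.745,-.042,psi-np.pi/2,.122)
        d=F[:2]-L[:2]; print("along",d@ex[:2],"across",d@ey[:2],L,F)
        cv2.imwrite("pics/fin.png",cv2.resize(c["frame"][130:250,180:330],None,fx=5,fy=5,interpolation=cv2.INTER_CUBIC))
E
```

```text
0 o0.0490 F23.2 ft_y-1.4 t31.02
tight o0.0486 F24.9 ft_y-3.8 t31.74
0 o0.0491 F21.9 ft_y3.2 t31.99
1 o0.0489 F24.7 ft_y-4.2 t32.24
2 o0.0489 F22.0 ft_y2.3 t32.49
final o0.0486 F21.1 ft_y5.4 t32.99
[-0.71625716  5.3516298   3.43326961]
scene jaw_pad 0.62 0.002 0.0442
scene leg_center 0.63 -0.0014 0.0234
along 0.10749888062415137 across 0.00046675988626874765 [ 0.63926352 -0.03835306 -1.35730982] [ 0.7466731  -0.03394746 -1.38969959]
top jaw_pad 0.44 -0.0006 0.0421
top leg_center 0.72 0.0056 0.0184
```

View pics/fin.png

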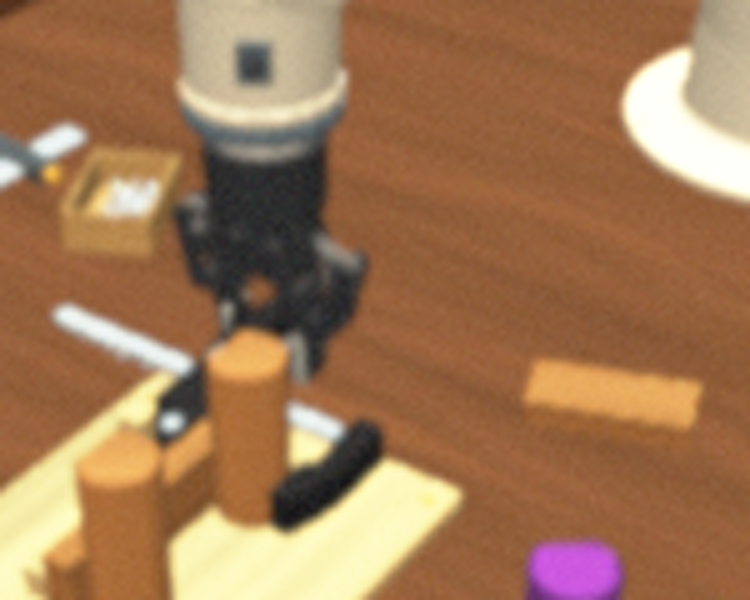

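The view shows the jaw pad bearing on the leg at crop (280,490), with the leg upright against the rail. The grip is steady at about 21 N, so I hand in.

```bash
python3 -c "
from h import *
stat(); print(ctrl.sign_off())"
```

```text
o0.0489 F21.1 ft_y5.7 t33.39
the job is handed in; nothing more can be done
None
```

I handed the job in at 33.4 s: the oak leg stands flush against the rail about 2 mm off the jaw line, the jaw bears on it after three squeezes, and the trigger is still held at about 21 N by the pad reading.

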